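# Set the tasting sheet for two coffees

## Task

Set the white tasting sheet for comparing two coffees: stand the white cup on the printed ring in front of the tray of dark-roast beans and the blue cup on the ring in front of the tray of light-roast beans, and cover the white cup with the dark walnut lid and the blue cup with the pale beech lid, each lid fully seated. Stand the copper rinse cup on the middle ring, between the two cups. Everything stands upright, centred on its ring, and the green-capped bean jar and the spoon stay where they are.

Things in the scene. Friction and masses are not known exactly. Their poses are not given: they have to be found in the camera images.
- cup_white_mid (a point): white ceramic tasting cup, no handle, upright and open: 62 mm outside diameter (straight wall from 18 mm up), 65 mm high, wall 4 mm, mouth 54 mm across inside, 0.13 to 0.22 kg. The point is on its axis, half-way up (32.5 mm above its foot), z up. The five loose things start in any order to the left, right and near side of the sheet
- cup_blue_mid (a point): blue ceramic tasting cup, the same shape and size as the white one; the point is on its axis, half-way up (32.5 mm above its foot), z up
- lid_walnut_knob (a point): dark brown walnut lid, lying knob up: disc 68 mm across, 6 mm thick; round knob on top, 21 mm across, 27 mm high (grip here with the fingertips, above the disc); tapering plug below, 9 mm deep, 38 mm across at its end, 49 at the disc, fits either cup. Point: middle of the knob, 28.5 mm above the plug's end, 19.5 above the disc's underside (it rests on the rim when seated); z up
- lid_beech_knob (a point): pale yellow beech lid, same shape and size as the walnut one; the point is the middle of its knob, 28.5 mm above the plug's end and 19.5 mm above the disc's underside, z up
- rinse_mid (a point): plain copper rinse cup without a handle, upright and open at the top, 58 mm diameter (straight wall from 6 mm up), 90 mm high, 0.1 to 0.17 kg. The point is on its axis, half-way up (45 mm above its foot), z up
- middle_ring (a point): centre of the middle one of three 78 mm rings printed in a row on the white paper tasting sheet (300 by 420 mm, fixed, paper-thin). The row runs along this point's y, the outer rings 130 mm to either side; x points to the far side, away from the robot. The sheet lies on a black mat 3 mm thick, on which everything else stands too (at z = 3 mm)
- dark_ring (a point): centre of the outer ring in front of (on the robot's side of) the dark-roast tray: a fixed white plastic sample tray 80 mm by 100 mm by 20 mm high, full of almost black beans, its middle 125 mm behind the ring along x. Whether it is the left or the right ring changes. Axes as for the middle ring
- light_ring (a point): centre of the outer ring in front of the light-roast tray, a fixed tray of the same kind full of light tan beans, its middle 125 mm behind the ring along x. Axes as for the middle ring
- jar_mid (a point): bystander, not to be moved: a clear sample jar of greenish beans with a green screw cap, 63 mm diameter, 90 mm high; the point is on its axis half-way up
- spoon: bystander, not to be moved: a steel tasting spoon about 160 mm long lying flat, along its x, near the robot; origin under its middle
There are look-alikes about, which are no part of the job. Leave any purple look-alike of the part that bears rinse_mid alone.

How it is judged:
By the outcome, as a careful person would: the job done as asked, in the order asked, and still so for the second after the job is handed in, with the robot touching nothing.
It also fails if it takes over 144 s, if anything falls off the work surface, if the arm or the gripper's body presses on something with over 40 N, if the wrist force passes 120 N, or if a joint passes its speed limit or range.

## Robot

A 6-joint arm with a two-finger parallel gripper is mounted at the origin on the work surface. World frame = base frame: x ahead of the robot, y to its left, z up, the work surface at z = 0. Lengths are in m, angles in rad, forces in N, time in s.
With the tool pointing down it reaches from about 0.35 to 0.975 m from the base axis. Payload 4.9 kg.
Tool frame: the origin (TCP) lies at the very end of the fingers, on their centre line; the grasp point (between the pads) lies 19 mm behind it; z points along the fingers, y is the line along which they close (so a half turn about z gives the same grasp; the last joint's range is limited). The gripper opens to 85 mm and grips with 20 to 120 N. Pads are 22 mm wide; open, the fingers measure 114 mm over their backs; the gripper's body (76 mm by 85 mm) begins 54 mm behind the grasp point. The pads swing forward as they close: fully open they stand 13 mm farther back than shut.
Start: joints at [1.054, 0.053, 1.613, -0, 1.476, -0.119], TCP at [0.242, 0.576, 0.199] pointing down, gripper open.
Joint ranges: [-3.01, 3.01], [-1.01, 2.22], [0.06, 2.58], [-1.02, 4.17], [0.09, 2.62], [-3.14, 3.14]. Speed limits (rad/s): [2.57, 2.57, 3.14, 3.14, 3.14, 3.14].

## Interface

Orientations are given as a rotation vector (axis times angle).
In Python, from station import ctrl, imaging gives the robot as it stands.
- The arm moves only by the tool play_rows, never from a script. Its argument "series" is a list of rows, each a list of 3 entries, a list of its own where there are three numbers: the opening, from 0 (shut) to 1 (fully open), then the shift along the tool's x, y, z each as a share of 0.05 m, from -1 to 1, then the turn, a rotation vector about the tool's x, y, z each as a share of 8 degrees, from -1 to 1. In form: [[grip, [dx, dy, dz], [ax, ay, az]], ...]. A call has 1 to 8 rows; each row shifts and turns the commanded pose from where the row before left it, along the tool's axes as they then stand; what a row does not reach is not made up. A row lasts 1/8 s, in which the tool goes at most 62.5 mm and 10.7 degrees, less where a joint would pass 70% of its speed; a pose out of reach is approached as far as the arm can. A call with a number of a shift or a turn outside -1 to 1 is refused whole. A call with a gripper value outside its range is refused whole. The fingers move at their own pace and stop on an object; "force" is the grip in N (left out, the last holds). Time passes only in rows, so rows that do not move let the fingers close. It gives the time, the measured TCP pose, the force, the opening and the grip force at its end, in the units of the state.
- ctrl.get_obs(): the state, without advancing time (a new reading comes with each control period).
- imaging.get_image(name): name is "scene" or "top" or "wrist"; returns a dict with "color" (420x560x3 uint8, blue, green, red), "fx", "fy", "cx", "cy" (pixels), "extrinsics" (4x4, takes a point from world to camera coordinates); the wrist camera has in their place "hand_eye" (4x4, takes a point from camera to tool coordinates, whose origin is the TCP and whose axes are the flange's). Camera axes: x right, y down, z forward; pixel columns grow to the right and rows downward; lengths in m; the calibration is good to about 2 mm. A picture is of the moment at which its call begins: read the wrist's pose just before it. There is no depth.
- ctrl.finish_job(): hands the job in; it is judged then, once.
The state is a dict: "t": time; "q": joint angles; "dq": joint speeds; "effort": joint torques, N m; "tool_pos": TCP position; "tool_rot": TCP orientation; "contact_force": force on the tool from outside, world axes, zero at the start; "wrist_torque": the same for the moment, N m; "opening": finger opening in m; "grip_force": force on a finger pad.
Only numpy, scipy, OpenCV 4.12 (cv2) and the standard library are available. Lean on these libraries where they do the work, as an engineer would, in place of code of your own. Each camera call takes 0.05 s, during which the arm holds its last target. There are 200 camera calls.

## Working session

There is one attempt and no reset: what is moved stays moved. The work goes in short steps, Python scripts to look and compute and a tool call to move; the robot and the scene stay as the last step left them, time stands still between calls to the robot, and variables do not carry over. Pictures are saved under pics/ and viewed, at most 14 in all, crops included, and the job is handed in when it is done.

Besides the shell and the picture viewer there is one more tool, called after ">>>" as a command line: name --argument value ..., lists and objects as JSON in quotes. play_rows: Moves the arm, as the interface text tells. Shift numbers are shares of 0.05 m and turn numbers shares of 8 degrees, none past 1 either way. Its arguments: {"type":"object","properties":{"series":{"type":"array"},"force":{"type":"number"}},"required":["series"]}

```bash
mkdir -p pics; ls; cat > h.py <<'E'
import numpy as np, cv2
from station import ctrl, imaging
from scipy.spatial.transform import Rotation as R
def cam(name):
    o=ctrl.get_obs(); d=imaging.get_image(name)
    if 'extrinsics' in d and d['extrinsics'] is not None: T=np.linalg.inv(np.array(d['extrinsics']))
    else:
        W=np.eye(4);W[:3,:3]=R.from_rotvec(o['tool_rot']).as_matrix();W[:3,3]=o['tool_pos'];T=W@np.array(d['hand_eye'])
    return d,T
def ray(d,T,u,v,z):
    r=T[:3,:3]@np.array([(u-d['cx'])/d['fx'],(v-d['cy'])/d['fy'],1.]); c=T[:3,3]
    return c+r*(z-c[2])/r[2]
def proj(d,T,p):
    q=np.linalg.inv(T)@np.append(p,1); return q[0]/q[2]*d['fx']+d['cx'],q[1]/q[2]*d['fy']+d['cy']
E
python3 - <<'E'
from h import *
o=ctrl.get_obs(); print({k:np.round(v,3) for k,v in o.items()})
for n in('scene','top','wrist'):
    d,T=cam(n); cv2.imwrite(f'pics/{n}0.png',d['color']); print(n,d['fx'],d['cx'],d['cy'],np.round(T,3).tolist())
E
```

```text
pics
{'t': np.float64(0.0), 'q': array([ 1.054,  0.053,  1.614, -0.   ,  1.476, -0.119]), 'dq': array([ 0.   , -0.001,  0.001, -0.002, -0.001, -0.001]), 'effort': array([ 1.0000e-03, -3.9367e+01, -3.7018e+01,  0.0000e+00,  7.0000e-03,
        0.0000e+00]), 'tool_pos': array([0.242, 0.576, 0.197]), 'tool_rot': array([-6.210e-01, -3.079e+00,  3.000e-03]), 'contact_force': array([0.205, 0.442, 0.153]), 'wrist_torque': array([ 0.013,  0.001, -0.032]), 'grip_force': np.float64(0.0), 'opening': np.float64(0.085)}
scene 411.1177682048642 274.01039524090794 204.64862898585938 [[-0.447, 0.767, -0.46, 0.943], [0.894, 0.385, -0.228, 0.24], [0.002, -0.514, -0.858, 0.959], [0.0, 0.0, 0.0, 1.0]]
top 479.7451942426161 277.503384578688 207.6512969863523 [[0.096, -0.975, 0.203, 0.205], [-0.995, -0.094, 0.021, -0.015], [-0.001, -0.204, -0.979, 1.34], [0.0, 0.0, 0.0, 1.0]]
wrist 302.6941637963288 279.98346111108003 205.62760672615397 [[0.388, 0.875, 0.288, 0.166], [0.922, -0.368, -0.125, 0.606], [-0.003, 0.314, -0.95, 0.373], [0.0, 0.0, 0.0, 1.0]]
```

View pics/top0.png

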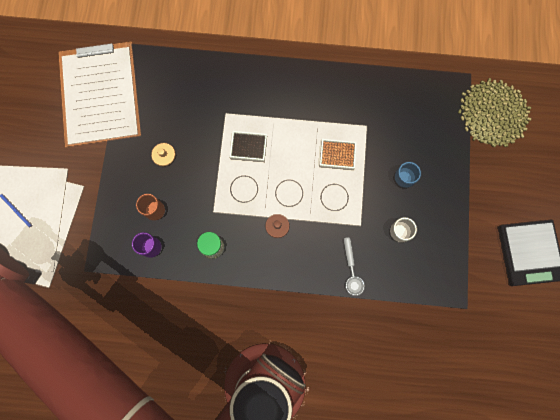

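View pics/scene0.png

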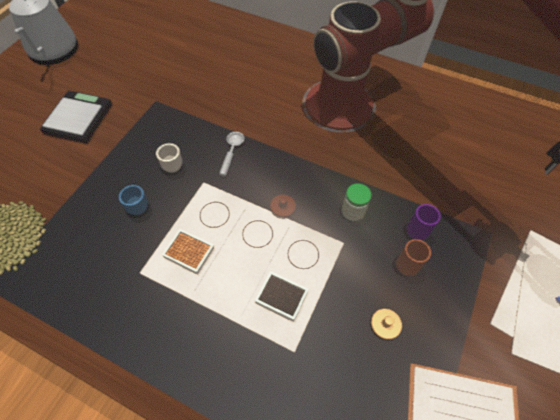

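Top view:
- Movable things: walnut lid (277,226), beech lid (163,154), copper cup (150,207), white cup (404,230), blue cup (407,174).
- Leave alone: purple look-alike (147,245), jar (209,244), spoon (352,265).
- Rings at (244,189), (289,193) and (334,197). The dark tray is on the left (248,146) and the light tray on the right (338,153).

What could be mistaken for the rinse cup: copper (150,207) or purple (147,245), so I choose copper. The jar (209,244) is a bystander.

```bash
cat > m0.py <<'E'
from h import *
d,T=cam('top'); im=d['color']; hsv=cv2.cvtColor(im,cv2.COLOR_BGR2HSV)
# rings
g=im.min(2); m=(g<150).astype(np.uint8)*255
cs,_=cv2.findContours(m,cv2.RETR_CCOMP,cv2.CHAIN_APPROX_NONE)
for c in cs:
    if len(c)<40 or len(c)>140: continue
    (x,y),(a,b),t=cv2.fitEllipse(c)
    if 22<a<34 and 22<b<34 and 220<x<360 and 175<y<210: print('ring',round(x,1),round(y,1),round(a,1),round(b,1),np.round(ray(d,T,x,y,.003),4))
def blob(hsv,lo,hi,seed,r=22):
    m=cv2.inRange(hsv,lo,hi); k=np.zeros_like(m); cv2.circle(k,seed,r,255,-1); m&=k
    n,l,s,c=cv2.connectedComponentsWithStats(m); i=1+np.argmax(s[1:,4]); 
    cc,_=cv2.findContours((l==i).astype(np.uint8),cv2.RETR_EXTERNAL,2); h=cv2.convexHull(cc[0]); M=cv2.moments(h)
    return M['m10']/M['m00'],M['m01']/M['m00'],s[i]
B={'white':((0,0,90),(180,70,255),(404,230),.04),'blue':((95,100,40),(120,255,255),(407,174),.04),'walnut':((0,60,40),(20,255,255),(277,226),.018),
'beech':((10,60,120),(35,255,255),(163,154),.018),'copper':((0,90,40),(20,255,255),(150,207),.05),'jarcap':((45,100,60),(80,255,255),(209,244),.09),'purple':((125,80,30),(155,255,255),(147,245),.05)}
for n,(lo,hi,s,z) in B.items():
    x,y,st=blob(hsv,lo,hi,s); print(n,round(x,1),round(y,1),st[2:],np.round(ray(d,T,x,y,z),4))
c=im[120:275,110:440]; cv2.imwrite('pics/crop0.png',cv2.resize(c,None,fx=2.4,fy=2.4,interpolation=2))
E
python3 m0.py
```

```text
ring 288.3 191.6 27.4 29.0 [ 0.531 -0.013  0.003]
ring 334.8 196.6 27.0 28.5 [ 0.5293 -0.1466  0.003 ]
ring 334.2 197.1 26.4 27.1 [ 0.5274 -0.1451  0.003 ]
ring 290.7 192.3 22.7 25.2 [ 0.5297 -0.02    0.003 ]
ring 243.5 188.8 26.0 26.8 [0.527  0.1157 0.003 ]
ring 244.0 188.9 25.8 26.9 [0.5268 0.1144 0.003 ]
white 403.3 229.4 [ 27  26 532] [ 0.4461 -0.3364  0.04  ]
blue 407.8 173.9 [ 21  21 133] [ 0.6051 -0.3422  0.04  ]
walnut 276.9 225.5 [ 25  24 471] [0.4272 0.0097 0.018 ]
beech 162.7 153.9 [ 24  23 430] [0.6038 0.3577 0.018 ]
copper 149.9 206.5 [ 29  27 567] [0.4411 0.3618 0.05  ]
jarcap 208.5 243.3 [ 24  24 437] [0.3509 0.1823 0.09  ]
purple 145.9 244.5 [ 29  25 557] [0.336  0.3568 0.05  ]
```

View pics/crop0.png

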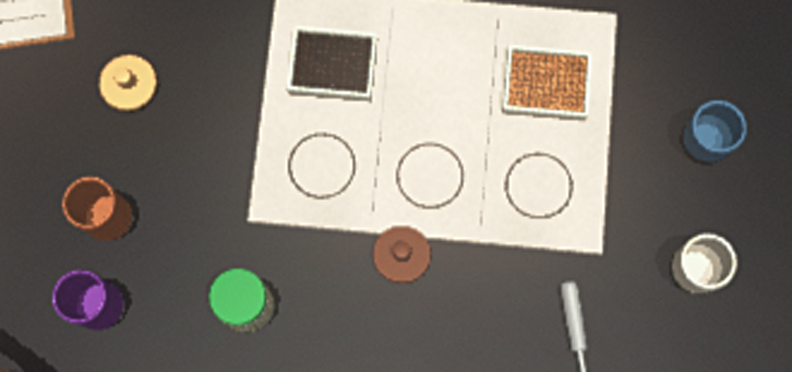

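The crop confirms the choice: copper rinse cup at crop (90,203), purple look-alike below it at (80,296), dark tray left, light tray right. I'll square the tool to the world axes first, then take a close look at each area with the wrist camera.

>>> play_rows --series '[[1,[0,0,0],[0,0,-0.955]],[1,[0,0,0],[0,0,-0.955]],[1,[0,0,0],[0,0,-0.955]],[1,[-0.8,-0.4,0],[0,0,0]],[1,[-1,-0.5,0],[0,0,0]],[1,[-1,-1,0],[0,0,0]],[1,[-1,-1,0],[0,0,0]],[1,[0,-1,0],[0,0,0]]]'

```text
t: 1.2
tool_pos: [0.4232, 0.3912, 0.1982]
tool_rot: [0.0, 3.141, -0.001]
contact_force: [0.3, -1.0, -0.0]
opening: 0.0853
grip_force: 0.0
```

>>> play_rows --series '[[1,[0,-1,0],[0,0,0]],[1,[0,-1,0],[0,0,0]],[1,[0,-1,0],[0,0,0]],[1,[0,-1,0],[0,0,0]],[1,[0,-1,0],[0,0,0]],[1,[0,-1,0],[0,0,0]],[1,[0,-1,0],[0,0,0]],[1,[0,-0.5,0],[0,0,0]]]'

```text
t: 2.2
tool_pos: [0.4214, 0.0162, 0.1986]
tool_rot: [0.0, 3.141, -0.0]
contact_force: [0.6, -0.0, -0.3]
opening: 0.0853
grip_force: 0.0
```

>>> play_rows --series '[[1,[0,0,0],[0,0,0]],[1,[0,0,0],[0,0,0]]]'

```text
t: 2.45
tool_pos: [0.4217, 0.0187, 0.1985]
tool_rot: [0.004, -3.141, -0.001]
contact_force: [0.3, 0.4, -0.4]
opening: 0.0854
grip_force: 0.0
```

```bash
cat > m1.py <<'E'
from h import *
d,T=cam('wrist'); im=d['color']; cv2.imwrite('pics/w1.png',im); print(np.round(ctrl.get_obs()['tool_pos'],4), np.round(T[:3,3],3))
g=im.min(2); m=cv2.adaptiveThreshold(g,255,0,1,15,12)
cs,h=cv2.findContours(m,cv2.RETR_CCOMP,cv2.CHAIN_APPROX_NONE)
for c in cs:
    if len(c)<100 or len(c)>500: continue
    P=np.array([ray(d,T,*p[0],.003)[:2] for p in c]).astype(np.float32)
    (x,y),(a,b),t=cv2.fitEllipse(P)
    if .06<a<.09 and .06<b<.09: print(np.round([x,y,a,b],4),len(c), cv2.fitEllipse(c)[0])
E
python3 m1.py
```

```text
[0.4217 0.019  0.1985] [0.339 0.018 0.374]
[0.6136 0.3703 0.0701 0.0812] 142 (523.5877075195312, 305.2248840332031)
[ 0.5247 -0.0175  0.0747  0.0756] 150 (253.98898315429688, 249.07586669921875)
[0.5246 0.1127 0.0746 0.0752] 150 (350.116943359375, 249.19107055664062)
[ 0.5245 -0.1484  0.0729  0.0759] 155 (157.36605834960938, 248.80953979492188)
```

View pics/w1.png

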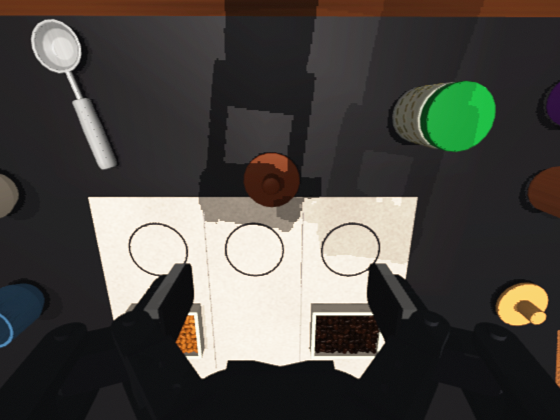

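The wrist view shows the three rings at (157,249), (254,249) and (350,249), and the walnut lid at (272,180). The spoon and jar are clear of the sheet. Next I'll measure the walnut lid from here and move to the white cup.

```bash
cat > loc.py <<'E'
import sys
from h import *
from scipy.optimize import least_squares
C={'white':((0,0,75),(180,90,255),.068,.031),'blue':((95,90,30),(120,255,255),.068,.031),'walnut':((0,90,25),(20,255,255),.018,.034),
'beech':((10,50,100),(35,255,255),.018,.034),'copper':((0,90,25),(20,255,255),.093,.029)}
def circ(name,guess,camn='wrist',z=None,save=None,dt=None):
    lo,hi,zz,r=C[name]; z=zz if z is None else z
    d,T=dt or cam(camn); im=d['color']; m=cv2.inRange(cv2.cvtColor(im,cv2.COLOR_BGR2HSV),lo,hi)
    g=np.array([*guess,z]); u=proj(d,T,g); e=proj(d,T,g+[0,r*1.9,0]); k=np.zeros_like(m)
    cv2.circle(k,(int(u[0]),int(u[1])),int(np.hypot(e[0]-u[0],e[1]-u[1])),255,-1); m&=k
    n,l,s,_=cv2.connectedComponentsWithStats(m); i=1+np.argmax(s[1:,4])
    cc,_=cv2.findContours((l==i).astype(np.uint8),cv2.RETR_EXTERNAL,cv2.CHAIN_APPROX_NONE); c=max(cc,key=len)
    h=cv2.convexHull(c)[:,0]; # densify hull
    K=np.vstack([np.linspace(a,b,8,endpoint=False) for a,b in zip(h,np.roll(h,-1,0))])
    P=np.array([ray(d,T,*p,z)[:2] for p in K]); x=P.mean(0); nad=T[:2,3]
    for _ in range(15):
        w=x-nad; w/=np.linalg.norm(w); Q=P[(P-x)@w>.15*r]
        f=least_squares(lambda p:np.hypot(*(Q-p).T)-r,x,loss='soft_l1',f_scale=.001); x=f.x
    res=np.hypot(*(Q-x).T)-r
    if save: cv2.imwrite(save,im)
    return x,res.std(),np.abs(res).max(),proj(d,T,[*x,z])
if __name__=='__main__':
    n=sys.argv[1]; g=[float(v) for v in sys.argv[2:4]]
    a=circ(n,g,*(sys.argv[4:5])); o=ctrl.get_obs()
    print(n,*[np.round(v,4) for v in a],'tcp',np.round(o['tool_pos'],4),'d',np.round(a[0]-o['tool_pos'][:2],4))
E
python3 loc.py walnut .427 .01; python3 loc.py walnut .427 .01 top;python3 loc.py white .446 -.337 top;python3 loc.py blue .605 -.342 top;python3 loc.py copper .44 .362 top;python3 loc.py beech .604 .358 top
```

```text
walnut [0.4236 0.007 ] 0.0003 0.0006 [271.0296 179.554 ] tcp [0.4217 0.0191 0.1985] d [ 0.0019 -0.0121]
white [ 0.4449 -0.3347] 0.0004 0.0009 [405.2782 228.0981] tcp [0.4217 0.019  0.1985] d [ 0.0232 -0.3538]
blue [ 0.6003 -0.338 ] 0.0006 0.0012 [408.8609 172.6416] tcp [0.4217 0.019  0.1986] d [ 0.1786 -0.357 ]
copper [0.4396 0.3593] 0.0005 0.0011 [146.5191 203.815 ] tcp [0.4217 0.0189 0.1986] d [0.0179 0.3404]
beech [0.6045 0.3578] 0.0006 0.0015 [162.6902 153.7193] tcp [0.4217 0.0187 0.1986] d [0.1828 0.339 ]
  ret = _var(a, axis=axis, dtype=dtype, out=out, ddof=ddof,
  arrmean = um.true_divide(arrmean, div, out=arrmean,
  ret = ret.dtype.type(ret / rcount)
Traceback (most recent call last):
  File "loc.py", line 24, in <module>
    a=circ(n,g,*(sys.argv[4:5])); o=ctrl.get_obs()
  File "loc.py", line 21, in circ
    return x,res.std(),np.abs(res).max(),proj(d,T,[*x,z])
                       ~~~~~~~~~~~~~~~^^
ValueError: zero-size array to reduction operation maximum which has no identity
```

>>> play_rows --series '[[1,[-0.4,-1,0],[0,0,0]],[1,[0,-1,0],[0,0,0]],[1,[0,-1,0],[0,0,0]],[1,[0,-1,0],[0,0,0]],[1,[0,-1,0],[0,0,0]],[1,[0,-1,0],[0,0,0]],[1,[0,-1,0],[0,0,0]],[1,[0,0,0],[0,0,0]]]'

```text
t: 3.8
tool_pos: [0.4421, -0.3341, 0.1982]
tool_rot: [-0.002, -3.141, -0.0]
contact_force: [0.2, 0.3, 0.6]
opening: 0.0854
grip_force: 0.0
```

```bash
python3 - <<'E'
from loc import *
for n,g in(('white',(.446,-.337)),('blue',(.605,-.342))): print(n,*[np.round(v,4) for v in circ(n,g,save='pics/w2.png')])
print(ctrl.get_obs()['tool_pos'])
E
```

```text
white [ 0.4405 -0.3367] 0.0002 0.0005 [278.6786 187.4722]
blue [ 0.5986 -0.3424] 0.0002 0.0006 [272.7556 314.4244]
[ 0.44251739 -0.33148819  0.19822312]
```

View pics/w2.png

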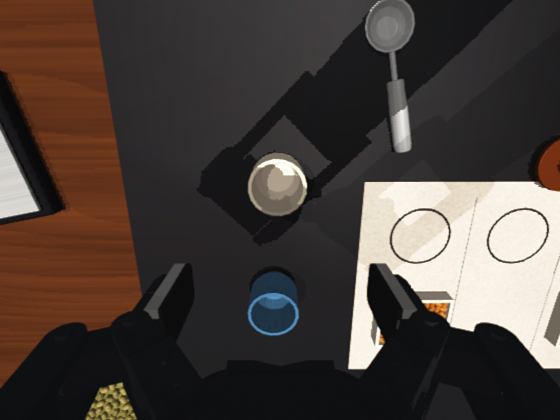

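White cup rim at (278,187), blue rim at (273,314). The arm was still settling, so I'll re-measure.

```bash
python3 - <<'E'
from loc import *
for k in range(2):
  print(ctrl.get_obs()['tool_pos'])
  for n,g in(('white',(.446,-.337)),('blue',(.605,-.342))): print(n,*[np.round(v,4) for v in circ(n,g)[:3]])
d,T=cam('wrist');im=d['color']
m=cv2.adaptiveThreshold(im.min(2),255,0,1,15,12)
for c in cv2.findContours(m,cv2.RETR_CCOMP,cv2.CHAIN_APPROX_NONE)[0]:
    if 100<len(c)<500:
        (x,y),(a,b),t=cv2.fitEllipse(np.array([ray(d,T,*p[0],.003)[:2] for p in c]).astype(np.float32))
        if .068<a<.085 and .068<b<.085: print('ring',np.round([x,y,a,b],4))
E
```

```text
[ 0.44251739 -0.33148819  0.19822312]
white [ 0.4405 -0.337 ] 0.0002 0.0005
blue [ 0.5987 -0.3422] 0.0002 0.0006
[ 0.44269793 -0.33065318  0.19846828]
white [ 0.4405 -0.3369] 0.0002 0.0009
blue [ 0.5985 -0.3422] 0.0003 0.0009
ring [ 0.525  -0.0175  0.0802  0.0811]
ring [ 0.525  -0.0174  0.0745  0.0749]
ring [ 0.5253 -0.1474  0.0803  0.081 ]
ring [ 0.5252 -0.1474  0.0744  0.075 ]
ring [ 0.4569 -0.338   0.0758  0.0811]
```

>>> play_rows --series '[[1,[0.044,-0.124,0],[0,0,0]],[1,[0,0,0.8],[0,0,0]],[1,[0,0,0.8],[0,0,0]],[1,[0,0,0.7],[0,0,0]],[1,[0,0,0.5],[0,0,0]],[1,[0,0,0.4],[0,0,0]],[1,[0,0,0.26],[0,0,0]],[1,[0,0,0],[0,0,0]]]' --force 40

```text
t: 5.15
tool_pos: [0.44, -0.3376, 0.0249]
tool_rot: [0.004, -3.141, -0.002]
contact_force: [-0.3, -0.0, 0.5]
opening: 0.0855
grip_force: 0.0
```

>>> play_rows --series '[[0.4,[0,0,0],[0,0,0]],[0.4,[0,0,0],[0,0,0]],[0.4,[0,0,0],[0,0,0]],[0.4,[0,0,0],[0,0,0]],[0.4,[0,0,0],[0,0,0]],[0.4,[0,0,0],[0,0,0]]]'

```text
t: 5.9
tool_pos: [0.4415, -0.3384, 0.0279]
tool_rot: [-0.004, 3.139, -0.001]
contact_force: [-1.0, 3.5, 4.5]
opening: 0.0588
grip_force: 41.7
```

>>> play_rows --series '[[0.4,[0,0,-0.4],[0,0,0]],[0.4,[0,0,-0.8],[0,0,0]],[0.4,[0,0,-0.8],[0,0,0]],[0.4,[-0.2,0.5,0],[0,0,0]],[0.4,[-0.3,0.9,0],[0,0,0]],[0.4,[-0.3,0.9,0],[0,0,0]],[0.4,[-0.3,0.9,0],[0,0,0]],[0.4,[-0.3,0.9,0],[0,0,0]]]'

```text
t: 6.9
tool_pos: [0.5105, -0.1316, 0.1272]
tool_rot: [-0.003, 3.14, -0.002]
contact_force: [0.7, -0.4, -1.9]
opening: 0.0587
grip_force: 43.7
```

>>> play_rows --series '[[0.4,[-0.3,0.9,0],[0,0,0]],[0.4,[0,0.9,0],[0,0,0]],[0.4,[0,0.9,0],[0,0,0]],[0.4,[0,0.9,0],[0,0,0]],[0.4,[0,0.7,0],[0,0,0]],[0.4,[0,0.4,0],[0,0,0]],[0.4,[0,0.1,0],[0,0,0]],[0.4,[0,0,0],[0,0,0]]]'

```text
t: 7.9
tool_pos: [0.5246, 0.1069, 0.1263]
tool_rot: [-0.004, 3.141, -0.001]
contact_force: [-0.1, -0.4, -1.8]
opening: 0.0589
grip_force: 43.7
```

>>> play_rows --series '[[0.4,[0,0,0],[0,0,0]],[0.4,[0,0,0],[0,0,0]]]'

```text
t: 8.15
tool_pos: [0.5244, 0.1065, 0.1256]
tool_rot: [0.002, -3.142, 0.0]
contact_force: [-0.2, -0.2, -2.5]
opening: 0.059
grip_force: 43.7
```

```bash
python3 - <<'E'
from loc import *
p=ctrl.get_obs()['tool_pos'];print(p)
print(*[np.round(v,4) for v in circ('white',p[:2],z=.068+.1,save='pics/w3.png')])
E
```

```text
[0.5243995  0.10645023 0.12563421]
[0.5717 0.1087] 0.009 0.0223 [285.968  353.6962]
```

View pics/w3.png

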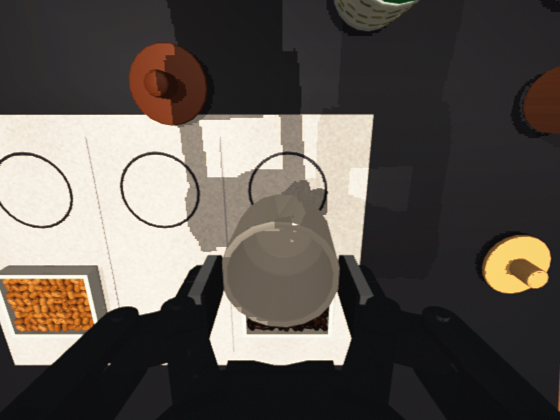

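The cup hangs upright in the fingers at about (280,275), with the target ring at (288,190). I'll nudge +y by 5.5 mm and lower.

>>> play_rows --series '[[0.4,[0,0.11,0],[0,0,0]],[0.4,[0,0,0.6],[0,0,0]],[0.4,[0,0,0.6],[0,0,0]],[0.4,[0,0,0.4],[0,0,0]],[0.4,[0,0,0.2],[0,0,0]],[0.4,[0,0,0.1],[0,0,0]],[0.4,[0,0,0],[0,0,0]],[0.4,[0,0,0],[0,0,0]]]'

```text
t: 9.2
tool_pos: [0.5252, 0.1128, 0.0317]
tool_rot: [-0.004, 3.14, 0.0]
contact_force: [-0.4, -0.7, -2.4]
opening: 0.059
grip_force: 43.7
```

>>> play_rows --series '[[0.4,[0,0,0.04],[0,0,0]],[0.4,[0,0,0.04],[0,0,0]],[0.4,[0,0,0],[0,0,0]]]'

```text
t: 9.57
tool_pos: [0.5255, 0.1129, 0.0279]
tool_rot: [-0.004, 3.139, 0.0]
contact_force: [-1.0, -0.1, 4.4]
opening: 0.059
grip_force: 44.9
```

Contact is light at the same height it was gripped, so I'll release, retreat and check.

>>> play_rows --series '[[0.78,[0,0,0],[0,0,0]],[1,[0,0,0],[0,0,0]],[1,[0,0,0],[0,0,0]],[1,[0,0,-0.5],[0,0,0]],[1,[0,0,-1],[0,0,0]],[1,[0,0,-1],[0,0,0]],[1,[0.5,-0.3,-1],[0,0,0]],[1,[1,-0.7,0],[0,0,0]]]'

```text
t: 10.58
tool_pos: [0.4522, 0.0624, 0.2076]
tool_rot: [-0.007, 3.132, -0.001]
contact_force: [-1.5, -0.3, 0.9]
opening: 0.0853
grip_force: 0.0
```

>>> play_rows --series '[[1,[0,-1,0],[0,0,0]],[1,[0,0,0],[0,0,0]],[1,[0,0,0],[0,0,0]]]'

```text
t: 10.95
tool_pos: [0.4496, 0.0127, 0.2016]
tool_rot: [0.003, -3.142, -0.001]
contact_force: [0.5, 0.1, -0.1]
opening: 0.0851
grip_force: 0.0
```

```bash
cat > chk.py <<'E'
from loc import *
d,T=cam('wrist');im=d['color'];cv2.imwrite('pics/chk.png',im)
print(np.round(ctrl.get_obs()['tool_pos'],4))
# base silhouette/ring + tray edges: ring outer contours visible
m=cv2.adaptiveThreshold(im.min(2),255,0,1,15,12)
for c in cv2.findContours(m,cv2.RETR_CCOMP,cv2.CHAIN_APPROX_NONE)[0]:
    if 60<len(c)<600:
        P=np.array([ray(d,T,*p[0],.003)[:2] for p in c]).astype(np.float32); (x,y),(a,b),t=cv2.fitEllipse(P)
        if .06<a<.1 and .06<b<.1: print('ring',np.round([x,y,a,b],4),np.round(cv2.fitEllipse(c)[0]))
x0,y0=[int(v) for v in proj(d,T,[.525,.1127,.03])]
c=im[max(0,y0-80):y0+80,max(0,x0-100):x0+100]; cv2.imwrite('pics/chkc.png',cv2.resize(c,None,fx=3,fy=3)); print(x0,y0)
E
python3 chk.py
```

```text
[0.4497 0.0131 0.2015]
ring [0.6116 0.3683 0.0788 0.0968] [530. 286.]
ring [0.6121 0.3701 0.07   0.08  ] [531. 286.]
ring [0.5197 0.1096 0.0699 0.0814] [354. 226.]
ring [0.5262 0.1129 0.0721 0.0731] [356. 230.]
ring [ 0.5251 -0.1478  0.0803  0.0808] [161. 229.]
ring [ 0.525  -0.1478  0.0748  0.0753] [161. 229.]
ring [0.4275 0.0094 0.0687 0.0738] [278. 157.]
ring [0.3465 0.1839 0.0667 0.0804] [430.  86.]
360 238
```

View pics/chkc.png

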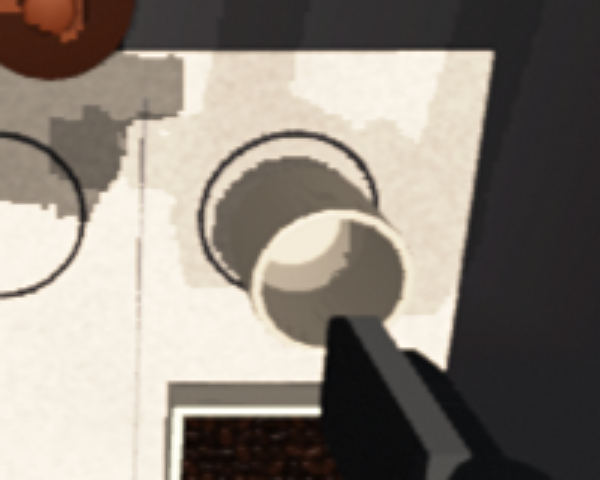

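Rim ellipse spans crop x 251–408 and y 207–348, so its centre is at image (370,250.5). I'll cast that ray.

```bash
python3 - <<'E'
from loc import *
d,T=cam('wrist')
print(ray(d,T,369.8,250.5,.068), proj(d,T,[.525,.1127,.068]))
for k in range(4):
    a=k*np.pi/2; print(np.round((np.array(proj(d,T,[.525+.031*np.cos(a),.1127+.031*np.sin(a),.068]))-[260,158])*3))
E
python3 loc.py walnut .4236 .007; python3 loc.py beech .604 .358; python3 loc.py copper .44 .36
```

```text
[0.52218189 0.11348189 0.068     ] (np.float64(368.8732119599913), np.float64(252.74749246699326))
[319. 356.]
[409. 284.]
[335. 208.]
[244. 284.]
walnut [0.4238 0.0068] 0.0003 0.0006 [275.5313 156.0913] tcp [0.4497 0.0134 0.2014] d [-0.0259 -0.0067]
beech [0.6048 0.3614] 0.0028 0.0067 [534.2895 288.9641] tcp [0.4497 0.0134 0.2014] d [0.1551 0.348 ]Traceback (most recent call last):
  File "loc.py", line 24, in <module>
    a=circ(n,g,*(sys.argv[4:5])); o=ctrl.get_obs()
  File "loc.py", line 11, in circ
    n,l,s,_=cv2.connectedComponentsWithStats(m); i=1+np.argmax(s[1:,4])
                                                     ~~~~~~~~~^^^^^^^^^
    return _wrapfunc(a, 'argmax', axis=axis, out=out, **kwds)
    return bound(*args, **kwds)
ValueError: attempt to get argmax of an empty sequence
```

The white cup is within about 1 mm of centre. Next, the blue cup.

>>> play_rows --series '[[1,[-0.5,-0.8,0],[0,0,0]],[1,[-0.5,-1,0],[0,0,0]],[1,[-0.5,-1,0],[0,0,0]],[1,[-0.5,-1,0],[0,0,0]],[1,[-0.5,-1,0],[0,0,0]],[1,[-0.3,-1,0],[0,0,0]],[1,[-0.1,-0.8,0],[0,0,0]],[1,[0,-0.5,0],[0,0,0]]]'

```text
t: 12.2
tool_pos: [0.5957, -0.3432, 0.2008]
tool_rot: [0.004, -3.141, -0.001]
contact_force: [-0.8, -0.5, 0.1]
opening: 0.0854
grip_force: 0.0
```

>>> play_rows --series '[[1,[0,0,0],[0,0,0]],[1,[0,0,0],[0,0,0]],[1,[0,0,0],[0,0,0]]]'

```text
t: 12.58
tool_pos: [0.5955, -0.3407, 0.2019]
tool_rot: [-0.006, 3.141, 0.0]
contact_force: [-0.6, 0.7, -0.1]
opening: 0.0856
grip_force: 0.0
```

```bash
python3 loc.py blue .5986 -.342;python3 loc.py blue .5986 -.342
```

```text
blue [ 0.5985 -0.3423] 0.0002 0.0005 [279.6042 190.707 ] tcp [ 0.5955 -0.3409  0.2019] d [ 0.003  -0.0014]
blue [ 0.5985 -0.3424] 0.0002 0.0005 [279.6586 190.6757] tcp [ 0.5955 -0.341   0.2019] d [ 0.003  -0.0014]
```

>>> play_rows --series '[[1,[-0.06,-0.03,0.4],[0,0,0]],[1,[0,0,0.8],[0,0,0]],[1,[0,0,0.8],[0,0,0]],[1,[0,0,0.6],[0,0,0]],[1,[0,0,0.5],[0,0,0]],[1,[0,0,0.3],[0,0,0]],[1,[0,0,0.1],[0,0,0]],[1,[0,0,0],[0,0,0]]]'

```text
t: 13.68
tool_pos: [0.5986, -0.3437, 0.0269]
tool_rot: [-0.004, 3.141, -0.0]
contact_force: [0.5, -0.2, 0.7]
opening: 0.0854
grip_force: 0.0
```

>>> play_rows --series '[[0.4,[0,0,0],[0,0,0]],[0.4,[0,0,0],[0,0,0]],[0.4,[0,0,0],[0,0,0]],[0.4,[0,0,0],[0,0,0]],[0.4,[0,0,0],[0,0,0]]]'

```text
t: 14.3
tool_pos: [0.5985, -0.3442, 0.0271]
tool_rot: [-0.003, 3.141, -0.002]
contact_force: [-0.6, -2.1, 1.7]
opening: 0.0343
grip_force: 1.3
```

The opening went to 34 mm, so the cup isn't held. I'll look.

```bash
python3 - <<'E'
from loc import *
d,T=cam('wrist'); a=d['color']; d2,_=cam('scene'); b=d2['color']
cv2.imwrite('pics/bl.png',np.hstack([a[:, 80:480],cv2.resize(b[140:260,80:220],None,fx=2.8,fy=3.5)]))
print(ctrl.get_obs()['opening'],ctrl.get_obs()['grip_force'])
E
```

```text
0.03421374571555449 1.591201949850074
```

View pics/bl.png

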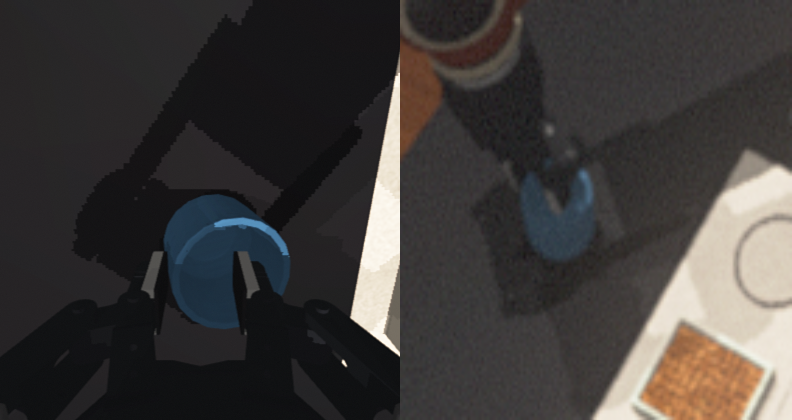

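The cup has shifted toward +y: the right finger is inside the mouth and the left one outside, with no grip. The cup is still standing, so I'll raise straight up without opening, then re-measure.

>>> play_rows --series '[[0.4,[0,0,-0.2],[0,0,0]],[0.4,[0,0,-0.4],[0,0,0]],[0.4,[0,0,-0.6],[0,0,0]],[0.4,[0,0,-0.8],[0,0,0]],[0.4,[0,0,-0.8],[0,0,0]],[1,[0,0,-0.7],[0,0,0]],[1,[0,0,0],[0,0,0]],[1,[0,0,0],[0,0,0]]]'

```text
t: 15.4
tool_pos: [0.5981, -0.3431, 0.2015]
tool_rot: [0.004, -3.141, -0.001]
contact_force: [0.3, -0.3, -0.3]
opening: 0.0849
grip_force: 0.0
```

```bash
python3 loc.py blue .5986 -.330;python3 - <<'E'
from loc import *
d,T=cam('wrist'); a=d['color']; d2,_=cam('scene'); b=d2['color']
cv2.imwrite('pics/bl2.png',np.hstack([a[:, 80:480],cv2.resize(b[140:260,80:220],None,fx=2.8,fy=3.5)]))
print(ctrl.get_obs()['opening'],ctrl.get_obs()['contact_force'])
E
```

```text
blue [ 0.5974 -0.3424] 0.0002 0.0006 [281.7644 187.4709] tcp [ 0.5977 -0.3429  0.2003] d [-0.0003  0.0005]
0.08574521276167976 [-0.33463877 -0.57847701 -0.67903985]
```

View pics/bl2.png

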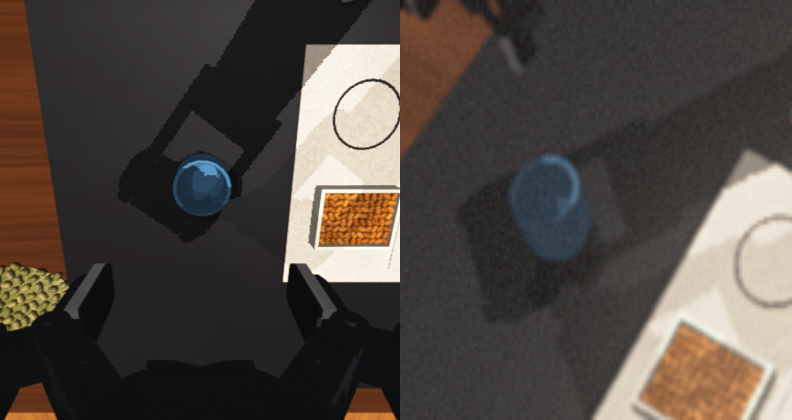

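Now the cup stands upright at its old place, (282,187), centred under the gripper. I'll retry in stages, measuring before and during the closing.

>>> play_rows --series '[[1,[0,0,0.4],[0,0,0]],[1,[0,0,0.8],[0,0,0]],[1,[0,0,0.8],[0,0,0]],[1,[0,0,0.6],[0,0,0]],[1,[0,0,0.5],[0,0,0]],[1,[0,0,0.3],[0,0,0]],[1,[0,0,0.06],[0,0,0]],[1,[0,0,0],[0,0,0]]]'

```text
t: 16.55
tool_pos: [0.5987, -0.3439, 0.0291]
tool_rot: [-0.003, 3.141, -0.001]
contact_force: [-0.1, 0.1, 0.2]
opening: 0.0852
grip_force: 0.0
```

```bash
python3 loc.py blue .5974 -.3424
```

```text
blue [ 0.5969 -0.3421] 0.0002 0.0005 [285.3366 272.0518] tcp [ 0.5991 -0.3441  0.0298] d [-0.0022  0.002 ]
```

>>> play_rows --series '[[0.8,[0,0,0],[0,0,0]],[0.76,[0,0,0],[0,0,0]],[0.73,[0,0,0],[0,0,0]],[0.7,[0,0,0],[0,0,0]],[0.67,[0,0,0],[0,0,0]],[0.67,[0,0,0],[0,0,0]]]'

```text
t: 17.35
tool_pos: [0.5995, -0.3419, 0.0311]
tool_rot: [-0.004, 3.14, 0.005]
contact_force: [-2.6, 8.3, 11.0]
opening: 0.0572
grip_force: 5.2
```

```bash
python3 loc.py blue .5974 -.3424
```

```text
blue [ 0.5975 -0.3427] 0.0003 0.0017 [280.7864 269.5684] tcp [ 0.5995 -0.3419  0.0311] d [-0.002  -0.0008]
```

>>> play_rows --series '[[0.65,[0,0,0],[0,0,0]],[0.62,[0,0,0],[0,0,0]],[0.6,[0,0,0],[0,0,0]],[0.6,[0,0,0],[0,0,0]]]' --force 40

```text
t: 17.9
tool_pos: [0.6007, -0.3409, 0.0333]
tool_rot: [-0.005, 3.138, 0.008]
contact_force: [-3.1, 11.8, 18.6]
opening: 0.0513
grip_force: 8.9
```

```bash
python3 loc.py blue .5974 -.3424
```

```text
blue [ 0.5986 -0.344 ] 0.0005 0.003 [276.2952 267.3233] tcp [ 0.6008 -0.3409  0.0334] d [-0.0022 -0.0031]
```

Opening is 51 mm with an upward force, so something isn't right. One look before going further.

```bash
python3 - <<'E'
from loc import *
d,T=cam('wrist'); a=d['color']; d2,_=cam('scene'); b=d2['color']
cv2.imwrite('pics/bl3.png',np.hstack([a[120:, 120:440],cv2.resize(b[150:240,90:190],(400,300),interpolation=2)] ) if 0 else np.hstack([cv2.resize(a[180:380,170:390],(440,400)),cv2.resize(b[160:235,95:162],(357,400),interpolation=2)]))
E
```

View pics/bl3.png

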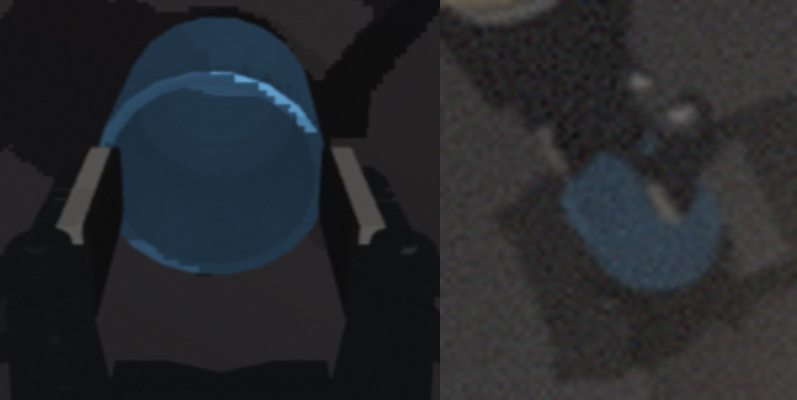

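The pads look centred, but they sink past the rim outline on both sides at low force. I'll back off, turn the tool about 24° for a different pad-to-wall contact, go slightly lower, re-centre and retry.

>>> play_rows --series '[[1,[0,0,0],[0,0,0]],[1,[0,0,0],[0,0,0]],[1,[0,0,0],[0,0,0]],[1,[0,0,0],[0,0,0]]]'

```text
t: 18.55
tool_pos: [0.598, -0.3437, 0.028]
tool_rot: [0.003, -3.141, -0.001]
contact_force: [0.6, -0.6, -0.1]
opening: 0.0854
grip_force: 0.0
```

```bash
python3 loc.py blue .5974 -.3424;python3 loc.py blue .5974 -.3424 top; python3 loc.py blue .5974 -.3424 scene
```

```text
blue [ 0.5969 -0.3421] 0.0002 0.0005 [285.0934 274.2493] tcp [ 0.598  -0.3437  0.0281] d [-0.0012  0.0016]
blue [ 0.6235 -0.3461] 0.0049 0.0161 [123.4498 199.6651] tcp [ 0.5982 -0.3437  0.0283] d [ 0.0254 -0.0024]Traceback (most recent call last):
  File "loc.py", line 24, in <module>
    a=circ(n,g,*(sys.argv[4:5])); o=ctrl.get_obs()
  File "loc.py", line 11, in circ
    n,l,s,_=cv2.connectedComponentsWithStats(m); i=1+np.argmax(s[1:,4])
                                                     ~~~~~~~~~^^^^^^^^^
    return _wrapfunc(a, 'argmax', axis=axis, out=out, **kwds)
    return bound(*args, **kwds)
ValueError: attempt to get argmax of an empty sequence
```

>>> play_rows --series '[[1,[0.03,0.03,0],[0,0,0]],[1,[0,0,0],[0,0,0.8]],[1,[0,0,0.06],[0,0,0.8]],[1,[0,0,0.06],[0,0,0.8]],[1,[0,0,0],[0,0,0.4]],[1,[0,0,0],[0,0,0]],[0.76,[0,0,0],[0,0,0]],[0.74,[0,0,0],[0,0,0]]]' --force 40

```text
t: 19.7
tool_pos: [0.5971, -0.3418, 0.0228]
tool_rot: [0.606, 3.082, 0.001]
contact_force: [0.7, 0.7, -0.7]
opening: 0.063
grip_force: 0.6
```

>>> play_rows --series '[[0.72,[0,0,0],[0,0,0]],[0.7,[0,0,0],[0,0,0]],[0.68,[0,0,0],[0,0,0]],[0.66,[0,0,0],[0,0,0]],[0.66,[0,0,0],[0,0,0]]]'

```text
t: 20.32
tool_pos: [0.5975, -0.342, 0.0236]
tool_rot: [0.606, 3.081, 0.001]
contact_force: [0.1, 4.0, 4.5]
opening: 0.059
grip_force: 42.4
```

```bash
python3 loc.py blue .5974 -.3424
```

```text
blue [ 0.597  -0.3433] 0.0002 0.0007 [280.5336 280.0531] tcp [ 0.5975 -0.342   0.0236] d [-0.0006 -0.0013]
```

Firm grip now: 59 mm and 42 N, as with the white cup. I'll lift, turn back and carry it.

>>> play_rows --series '[[0.5,[0,0,-0.3],[0,0,0]],[0.5,[0,0,-0.8],[0,0,0]],[0.5,[0,0,-0.9],[0,0,0]],[0.5,[0,0,0],[0,0,-0.7]],[0.5,[0,0,0],[0,0,-0.7]],[0.5,[0,0,0],[0,0,-0.7]],[0.5,[0,0,0],[0,0,-0.7]],[0.5,[0,0,0],[0,0,0]]]'

```text
t: 21.38
tool_pos: [0.5962, -0.3425, 0.1223]
tool_rot: [0.001, -3.141, 0.001]
contact_force: [-0.8, 0.5, -1.6]
opening: 0.059
grip_force: 43.9
```

>>> play_rows --series '[[0.5,[0.2,0.4,0],[0,0,0]],[0.5,[0.3,0.8,0],[0,0,0]],[0.5,[0.3,0.8,0],[0,0,0]],[0.5,[0.3,0.8,0],[0,0,0]],[0.5,[0.2,0.7,0],[0,0,0]],[0.5,[0.15,0.38,0],[0,0,0]],[0.5,[0,0,0],[0,0,0]],[0.5,[0,0,0],[0,0,0]]]'

```text
t: 22.38
tool_pos: [0.5243, -0.1493, 0.1229]
tool_rot: [-0.002, 3.141, -0.001]
contact_force: [-0.4, -0.5, -2.1]
opening: 0.0592
grip_force: 43.9
```

>>> play_rows --series '[[0.5,[0,0,0],[0,0,0]]]'

```text
t: 22.5
tool_pos: [0.5243, -0.1494, 0.1228]
tool_rot: [-0.001, 3.141, -0.001]
contact_force: [0.8, 0.5, -2.4]
opening: 0.0591
grip_force: 43.9
```

```bash
python3 - <<'E'
from loc import *
o=ctrl.get_obs();p=o['tool_pos'];print(p,o['tool_rot'],o['opening'])
print(*[np.round(v,4) for v in circ('blue',p[:2],z=.068+.1)])
E
```

```text
[ 0.52429414 -0.14935065  0.12275958] [-1.47431081e-03  3.14132644e+00 -7.06927505e-04] 0.05914547888260924
[ 0.5226 -0.1503] 0.0004 0.0009 [280.148  278.7652]
```

>>> play_rows --series '[[0.5,[-0.04,0.05,0],[0,0,0]],[0.5,[0,0,0.6],[0,0,0]],[0.5,[0,0,0.6],[0,0,0]],[0.5,[0,0,0.4],[0,0,0]],[0.5,[0,0,0.2],[0,0,0]],[0.5,[0,0,0.1],[0,0,0]],[0.5,[0,0,0.06],[0,0,0]],[0.5,[0,0,0],[0,0,0]]]'

```text
t: 23.55
tool_pos: [0.5264, -0.146, 0.0252]
tool_rot: [-0.004, 3.141, -0.001]
contact_force: [-0.1, 0.6, -1.1]
opening: 0.0592
grip_force: 43.9
```

>>> play_rows --series '[[0.5,[0,-0.016,0.04],[0,0,0]],[0.5,[0,0,0],[0,0,0]]]'

```text
t: 23.8
tool_pos: [0.5267, -0.1468, 0.0236]
tool_rot: [-0.003, 3.14, -0.001]
contact_force: [-0.2, 0.9, 1.6]
opening: 0.0597
grip_force: 44.3
```

```bash
python3 loc.py blue .525 -.147; python3 -c "
from h import *
print(ctrl.get_obs()['contact_force'])"
```

```text
blue [ 0.5258 -0.1477] 0.0003 0.0008 [280.1507 279.5171] tcp [ 0.5267 -0.1468  0.0235] d [-0.0008 -0.0009]
[0.08815759 0.14198195 2.71999894]
```

Centred to under 1 mm. I'll release, rise and go to the walnut lid.

>>> play_rows --series '[[0.78,[0,0,0],[0,0,0]],[1,[0,0,0],[0,0,0]],[1,[0,0,0],[0,0,0]],[1,[0,0,-0.5],[0,0,0]],[1,[0,0,-1],[0,0,0]],[1,[0,0,-1],[0,0,0]],[1,[0.3,0.4,-1],[0,0,0]],[1,[0.5,0.8,0],[0,0,0]]]'

```text
t: 24.85
tool_pos: [0.4885, -0.0878, 0.2037]
tool_rot: [-0.0, 3.132, -0.005]
contact_force: [1.0, 0.3, 0.5]
opening: 0.085
grip_force: 0.0
```

>>> play_rows --series '[[1,[0.5,0.8,0],[0,0,0]],[1,[0.5,0.8,0],[0,0,0]],[1,[0.25,0.3,0],[0,0,0]],[1,[0,0,0],[0,0,0]],[1,[0,0,0],[0,0,0]],[1,[0,0,0],[0,0,0]]]'

```text
t: 25.6
tool_pos: [0.4236, 0.0073, 0.1976]
tool_rot: [0.001, -3.141, 0.0]
contact_force: [-0.2, 0.1, 0.2]
opening: 0.0853
grip_force: 0.0
```

```bash
python3 loc.py walnut .4237 .007; python3 -c "
from loc import *
d,T=cam('wrist')
C['ww']=((0,90,25),(20,255,255),.068,.031)
print(circ('blue',(.5255,-.147),dt=(d,T)))"
```

```text
walnut [0.4237 0.0071] 0.0003 0.0007 [280.8378 178.309 ] tcp [0.4235 0.0074 0.1975] d [ 0.0002 -0.0004]
(array([ 0.52529348, -0.14464791]), np.float64(0.0019605379343206565), np.float64(0.013977636172888386), (np.float64(148.5040632481822), np.float64(274.9010683031137)))
```

>>> play_rows --series '[[1,[0,0,0.4],[0,0,0]],[1,[0,0,0.8],[0,0,0]],[1,[0,0,0.8],[0,0,0]],[1,[0,0,0.7],[0,0,0]],[0.8,[0,0,0.5],[0,0,0]],[0.6,[0,0,0.25],[0,0,0]],[0.4,[0,0,0],[0,0,0]],[0.35,[0,0,0],[0,0,0]]]' --force 35

```text
t: 26.7
tool_pos: [0.424, 0.008, 0.0261]
tool_rot: [-0.003, 3.14, -0.0]
contact_force: [-0.2, -0.2, 0.8]
opening: 0.03
grip_force: 0.0
```

>>> play_rows --series '[[0.3,[0,0,0],[0,0,0]],[0.25,[0,0,0],[0,0,0]],[0.15,[0,0,0],[0,0,0]],[0.15,[0,0,0],[0,0,0]],[0.15,[0,0,0],[0,0,0]]]'

```text
t: 27.32
tool_pos: [0.4231, 0.0082, 0.0251]
tool_rot: [-0.003, 3.142, 0.0]
contact_force: [-0.1, 0.3, 0.4]
opening: 0.0132
grip_force: 0.0
```

Closed to 13 mm with no grip, so it missed the knob. I'll look.

```bash
python3 - <<'E'
from loc import *
d,T=cam('wrist'); a=d['color']; d2,_=cam('scene'); b=d2['color']
x,y=[int(v) for v in proj(d2,_,[.4237,.007,.03])]
cv2.imwrite('pics/wl.png',np.hstack([cv2.resize(a[150:400,170:390],(440,500)),cv2.resize(b[y-45:y+45,x-32:x+32],(355,500),interpolation=2)]))
E
```

```text
(no output)
```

View pics/wl.png

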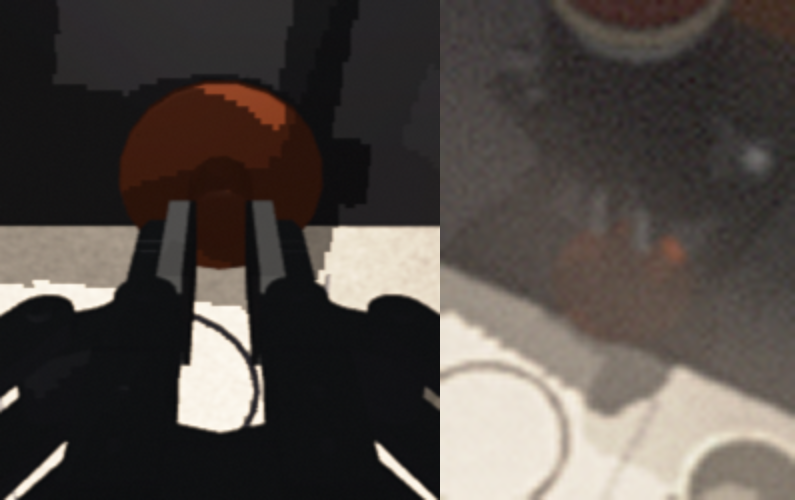

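The fingers closed on the far side of the knob: knob at crop (222,180), fingertips at crop y≈200. I'll check where the calibration says the fingertips should appear.

```bash
python3 - <<'E'
from loc import *
d,T=cam('wrist'); o=ctrl.get_obs(); H=np.array(d['hand_eye']); print(np.round(H,3))
print(np.round(o['tool_pos'],4), np.round(R.from_rotvec(o['tool_rot']).as_matrix(),3).tolist(), o['opening'])
for p in [(0,0,0),(.011,.0066,0),(.011,-.0066,0),(-.011,.0066,0),(.011,.0066,-.03)]: print(p,np.round(proj(d,H,p),1))
for q in [(.4237,.007,.018),(.4237,.007,.045)]: print(q,np.round(proj(d,T,q),1))
E
```

```text
[[-0.001 -0.95  -0.314  0.083]
 [ 1.    -0.001 -0.001 -0.001]
 [ 0.001 -0.314  0.95  -0.175]
 [ 0.     0.     0.     1.   ]]
[0.423  0.0082 0.0251] [[-1.0, -0.002, -0.0], [-0.002, 1.0, 0.0], [0.0, 0.0, -1.0]] 0.012525157747149534
(0, 0, 0) [281.7 242.5]
(0.011, 0.0066, 0) [292.3 226.4]
(0.011, -0.0066, 0) [271.1 226.4]
(-0.011, 0.0066, 0) [291.9 258. ]
(0.011, 0.0066, -0.03) [294.4 247.8]
(0.4237, 0.007, 0.018) [279.8 238.8]
(0.4237, 0.007, 0.045) [279.8 258.5]
```

```bash
python3 - <<'E'
from loc import *
d,T=cam('wrist'); d2,T2=cam('scene'); c=np.array(proj(d2,T2,[.4237,.007,.03]))
f=lambda p:np.round([*((np.array(proj(d,T,p))-[170,150])*2),*((np.array(proj(d2,T2,p))-np.floor(c)+[32,45])*5.55+[440,0])])
for z in(.025,.035,.045,.055):
  for x0 in (.423,.438): print(z,x0,'near wrist',f([x0-.011,.008,z])[:2],'far scene',f([x0+.011,.008,z])[2:],'near scene',f([x0-.011,.008,z])[2:])
print('knob top',f([.4237,.007,.045]),'disc',f([.4237,.007,.018]))
E
```

```text
0.025 0.423 near wrist [223. 153.] far scene [612. 276.] near scene [632. 241.]
0.025 0.438 near wrist [223. 196.] far scene [598. 300.] near scene [619. 265.]
0.035 0.423 near wrist [223. 165.] far scene [613. 265.] near scene [633. 230.]
0.035 0.438 near wrist [223. 211.] far scene [599. 290.] near scene [619. 254.]
0.045 0.423 near wrist [223. 180.] far scene [613. 254.] near scene [633. 219.]
0.045 0.438 near wrist [223. 227.] far scene [599. 279.] near scene [620. 243.]
0.055 0.423 near wrist [223. 195.] far scene [613. 243.] near scene [634. 207.]
0.055 0.438 near wrist [223. 245.] far scene [599. 268.] near scene [620. 232.]
knob top [219. 217. 621. 237.] disc [220. 178. 620. 266.]
```

Two views agree: the actual fingertips are about 30 mm above the reported TCP, near z≈0.055. They closed over the knob, and the cups were only held near the rim. I'll open and go down a further 28 mm while watching the force.

>>> play_rows --series '[[0.6,[0,-0.02,0],[0,0,0]],[0.6,[0,0,0],[0,0,0]],[0.6,[0,0,0.2],[0,0,0]],[0.6,[0,0,0.16],[0,0,0]],[0.6,[0,0,0],[0,0,0]]]'

```text
t: 28.2
tool_pos: [0.4219, 0.0074, 0.0057]
tool_rot: [0.003, -3.139, -0.001]
contact_force: [0.7, -1.5, -0.9]
opening: 0.0513
grip_force: 0.0
```

>>> play_rows --series '[[0.5,[0,0,0.1],[0,0,0]],[0.4,[0,0,0],[0,0,0]],[0.35,[0,0,0],[0,0,0]],[0.3,[0,0,0],[0,0,0]],[0.25,[0,0,0],[0,0,0]],[0.2,[0,0,0],[0,0,0]],[0.15,[0,0,0],[0,0,0]],[0.15,[0,0,0],[0,0,0]]]'

```text
t: 29.2
tool_pos: [0.4234, 0.0073, 0.0024]
tool_rot: [-0.004, 3.141, 0.0]
contact_force: [0.0, 1.6, 3.2]
opening: 0.0192
grip_force: 34.2
```

The knob is held at 19 mm with 34 N. I'll lift and carry it over the white cup.

>>> play_rows --series '[[0.15,[0,0,-0.3],[0,0,0]],[0.15,[0,0,-0.8],[0,0,0]],[0.15,[0,0,-0.9],[0,0,0]],[0.15,[-0.42,0.41,0],[0,0,0]],[0.15,[-0.6,0.6,0],[0,0,0]],[0.15,[-0.6,0.6,0],[0,0,0]],[0.15,[-0.4,0.5,0],[0,0,0]],[0.15,[0,0,0],[0,0,0]]]'

```text
t: 30.2
tool_pos: [0.5246, 0.1139, 0.1027]
tool_rot: [-0.007, 3.141, -0.001]
contact_force: [-0.4, -0.9, 0.1]
opening: 0.0186
grip_force: 34.3
```

>>> play_rows --series '[[0.15,[0,0,0],[0,0,0]],[0.15,[0,0,0],[0,0,0]],[0.15,[0,0,0],[0,0,0]]]'

```text
t: 30.58
tool_pos: [0.5235, 0.1123, 0.1022]
tool_rot: [-0.002, 3.141, -0.0]
contact_force: [0.1, 0.2, -1.2]
opening: 0.0189
grip_force: 34.3
```

```bash
python3 - <<'E'
from loc import *
o=ctrl.get_obs();print(o['tool_pos'],o['tool_rot'],o['opening'])
d,T=cam('wrist'); a=d['color']
c=a[140:400,150:420]; cv2.imwrite('pics/wl2.png',cv2.resize(c,None,fx=2.2,fy=2.2))
# disc top at z=.118 when plug end z=.103
print(*[np.round(v,4) for v in circ('walnut',(.5245,.1128),z=.118,dt=(d,T))])
E
```

```text
[0.5234775  0.11229829 0.10221298] [-2.04412482e-03  3.14149147e+00 -1.64913238e-04] 0.018884911766946757
[0.5497 0.0999] 0.0053 0.0209 [261.5488 292.4457]
```

View pics/wl2.png

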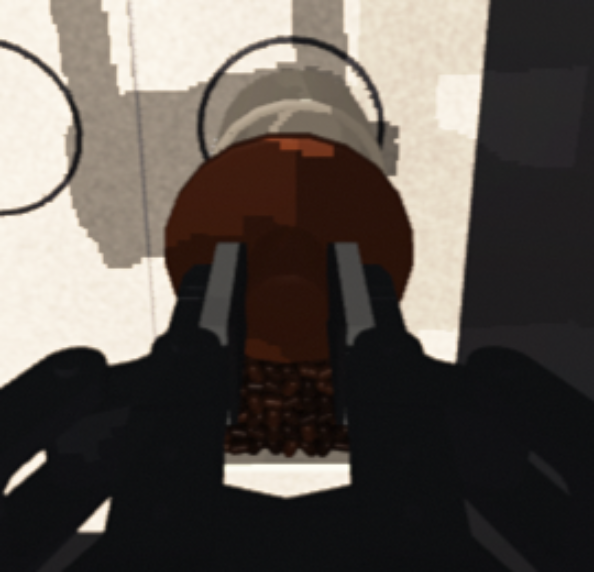

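Lid held level: disc spans crop x 165–413, its near edge at (290,133). The cup rim's near edge is at crop (290,100) and the ring's x-range is 199–383. I'll cast those edges.

```bash
python3 - <<'E'
from loc import *
d,T=cam('wrist'); r=lambda x,y,z: np.round(ray(d,T,150+x/2.2,140+y/2.2,z)[:2],4)
print('disc near',r(290,133,.1175)+[.034,0],'disc L/R',r(165,240,.1175),r(413,240,.1175))
print('rim near',r(290,100,.068)+[.031,0], 'ring near',r(290,38,.003)+[.039,0],'ring LR',r(199,125,.003),r(383,125,.003))
f=lambda p:np.round((np.array(proj(d,T,p))-[150,140])*2.2)
for a in (-50,-30,0,30,50):
  t=np.radians(a+180); print(a,f([.5245+.031*np.cos(t),.1128+.031*np.sin(t),.068]))
a=cv2.resize(d['color'][140:400,150:420],None,fx=2.2,fy=2.2)
for row in (115,125): print(row,[int(v) for v in a[row,190:400:6].min(1)])
E
```

```text
disc near [0.5249 0.1123] disc L/R [0.5206 0.0792] [0.5206 0.145 ]
rim near [0.5261 0.1126] ring near [0.5245 0.1128] ring LR [0.523  0.0738] [0.5229 0.1529]
-50 [363. 128.]
-30 [338. 108.]
0 [291.  95.]
30 [243. 108.]
50 [218. 128.]
115 [129, 102, 43, 125, 124, 128, 95, 94, 90, 127, 151, 137, 122, 103, 96, 135, 135, 107, 95, 95, 95, 94, 95, 92, 94, 96, 96, 83, 82, 106, 208, 145, 95, 207, 199]
125 [128, 93, 51, 126, 125, 112, 94, 135, 143, 127, 98, 95, 95, 120, 128, 135, 94, 95, 96, 95, 95, 95, 95, 95, 95, 89, 91, 95, 94, 84, 85, 74, 27, 95, 153]
```

>>> play_rows --series '[[0.15,[-0.02,0.03,0.2],[0,0,0]],[0.15,[0,0,0.3],[0,0,0]],[0.15,[0,0,0.2],[0,0,0]],[0.15,[0,0,0.08],[0,0,0]],[0.15,[0,0,0.04],[0,0,0]],[0.15,[0,0,0],[0,0,0]]]'

```text
t: 31.42
tool_pos: [0.525, 0.1144, 0.0613]
tool_rot: [-0.004, 3.141, 0.0]
contact_force: [-0.1, -0.3, -1.2]
opening: 0.0189
grip_force: 34.3
```

>>> play_rows --series '[[0.15,[0,0,0.04],[0,0,0]],[0.15,[0,0,0],[0,0,0]]]'

```text
t: 31.68
tool_pos: [0.5249, 0.1144, 0.0592]
tool_rot: [-0.004, 3.141, 0.0]
contact_force: [0.3, 0.3, -0.7]
opening: 0.0189
grip_force: 34.3
```

>>> play_rows --series '[[0.15,[0,0,0.03],[0,0,0]],[0.15,[0,0,0],[0,0,0]],[0.15,[0,0,0],[0,0,0]]]'

```text
t: 32.05
tool_pos: [0.5254, 0.1144, 0.0584]
tool_rot: [-0.004, 3.14, -0.0]
contact_force: [-1.2, 0.5, 4.3]
opening: 0.0194
grip_force: 34.7
```

Contact came at exactly the seated height. I'll release, rise and go to the beech lid.

>>> play_rows --series '[[0.3,[0,0,0],[0,0,0]],[0.5,[0,0,0],[0,0,0]],[0.8,[0,0,0],[0,0,0]],[1,[0,0,-0.4],[0,0,0]],[1,[0,0,-0.8],[0,0,0]],[1,[0,0,-1],[0,0,0]],[1,[-0.2,0.5,-0.6],[0,0,0]],[1,[-0.4,1,0],[0,0,0]]]'

```text
t: 33.05
tool_pos: [0.5577, 0.1897, 0.2044]
tool_rot: [0.001, 3.132, 0.003]
contact_force: [0.9, -0.8, -0.2]
opening: 0.0857
grip_force: 0.0
```

>>> play_rows --series '[[1,[-0.4,1,0],[0,0,0]],[1,[-0.4,1,0],[0,0,0]],[1,[-0.2,1,0],[0,0,0]],[1,[0,0.4,0],[0,0,0]],[1,[0,0,0],[0,0,0]],[1,[0,0,0],[0,0,0]],[1,[0,0,0],[0,0,0]]]'

```text
t: 33.92
tool_pos: [0.6044, 0.3581, 0.198]
tool_rot: [-0.001, 3.141, -0.0]
contact_force: [0.2, 1.1, -0.2]
opening: 0.0854
grip_force: 0.0
```

```bash
python3 loc.py beech .602 .358
```

```text
beech [0.6001 0.355 ] 0.0003 0.0008 [278.4698 174.5073] tcp [0.6044 0.3583 0.198 ] d [-0.0043 -0.0032]
```

>>> play_rows --series '[[1,[0.086,-0.064,0.4],[0,0,0]],[1,[0,0,0.8],[0,0,0]],[0.8,[0,0,0.8],[0,0,0]],[0.6,[0,0,0.8],[0,0,0]],[0.6,[0,0,0.6],[0,0,0]],[0.6,[0,0,0.4],[0,0,0]],[0.6,[0,0,0.14],[0,0,0]],[0.5,[0,0,0],[0,0,0]]]'

```text
t: 34.98
tool_pos: [0.6002, 0.3564, 0.0008]
tool_rot: [-0.003, 3.141, 0.0]
contact_force: [-0.1, -1.1, 0.2]
opening: 0.0429
grip_force: 0.0
```

>>> play_rows --series '[[0.4,[0,0,0],[0,0,0]],[0.35,[0,0,0],[0,0,0]],[0.3,[0,0,0],[0,0,0]],[0.25,[0,0,0],[0,0,0]],[0.2,[0,0,0],[0,0,0]],[0.15,[0,0,0],[0,0,0]],[0.15,[0,0,0],[0,0,0]]]'

```text
t: 35.85
tool_pos: [0.6003, 0.3566, 0.001]
tool_rot: [-0.004, 3.141, 0.001]
contact_force: [0.0, 1.3, 2.3]
opening: 0.0189
grip_force: 34.3
```

```bash
python3 loc.py beech .6 .355
```

```text
beech [0.6003 0.3556] 0.001 0.0033 [280.0671 254.9944] tcp [0.6003 0.3566 0.001 ] d [-0.    -0.001]
```

>>> play_rows --series '[[0.15,[0,0,-0.3],[0,0,0]],[0.15,[0,0,-0.9],[0,0,0]],[0.15,[0,0,-0.9],[0,0,0]],[0.15,[0,0,-0.9],[0,0,0]],[0.15,[0.2,-0.5,0],[0,0,0]],[0.15,[0.3,-0.9,0],[0,0,0]],[0.15,[0.3,-0.9,0],[0,0,0]],[0.15,[0.3,-0.9,0],[0,0,0]]]'

```text
t: 36.9
tool_pos: [0.5446, 0.1948, 0.1511]
tool_rot: [-0.004, 3.141, -0.001]
contact_force: [0.5, -0.5, -0.3]
opening: 0.019
grip_force: 34.3
```

>>> play_rows --series '[[0.15,[0.3,-0.9,0],[0,0,0]],[0.15,[0.1,-0.9,0],[0,0,0]],[0.15,[0,-0.9,0],[0,0,0]],[0.15,[0,-0.9,0],[0,0,0]],[0.15,[0,-0.9,0],[0,0,0]],[0.15,[0,-0.9,0],[0,0,0]],[0.15,[0,-0.7,0],[0,0,0]],[0.15,[0,-0.6,0],[0,0,0]]]'

```text
t: 37.9
tool_pos: [0.5257, -0.1403, 0.1512]
tool_rot: [-0.002, 3.141, -0.0]
contact_force: [0.5, 0.8, -0.3]
opening: 0.0194
grip_force: 34.3
```

>>> play_rows --series '[[0.15,[0,-0.19,0],[0,0,0]],[0.15,[0,0,0.5],[0,0,0]],[0.15,[0,0,0.3],[0,0,0]],[0.15,[0,0,0],[0,0,0]],[0.15,[0,0,0],[0,0,0]],[0.15,[0,0,0],[0,0,0]]]'

```text
t: 38.65
tool_pos: [0.5268, -0.1483, 0.1117]
tool_rot: [-0.004, 3.14, -0.001]
contact_force: [-0.3, 0.0, -0.8]
opening: 0.019
grip_force: 34.3
```

```bash
python3 - <<'E'
from loc import *
o=ctrl.get_obs();p=o['tool_pos'];print(p,o['contact_force'])
d,T=cam('wrist')
print(*[np.round(v,4) for v in circ('beech',p[:2],z=.018+p[2]-.001,dt=(d,T))])
d,T=cam('wrist');C['blue']=((95,90,30),(120,255,255),.068,.031)
m=cv2.inRange(cv2.cvtColor(d['color'],cv2.COLOR_BGR2HSV),*C['blue'][:2]); ys,xs=np.nonzero(m); k=(ys<330)
print('blue px',xs[k].min(),xs[k].max(),ys[k].min(), 'pred near foot..rim',[np.round(proj(d,T,q)) for q in([.4945,-.1477,.068],[.5255,-.1787,.068],[.5255,-.1167,.068],[.4965,-.1477,.021])])
E
```

```text
[ 0.52682247 -0.14830111  0.11173122] [-0.26820788  0.04112726 -0.80477542]
[ 0.5556 -0.1499] 0.0026 0.0089 [278.9928 297.1853]
blue px 246 322 168 pred near foot..rim [array([283., 177.]), array([242., 217.]), array([323., 217.]), array([282., 168.])]
```

>>> play_rows --series '[[0.15,[0.02,0.01,0.25],[0,0,0]],[0.15,[0,0,0.4],[0,0,0]],[0.15,[0,0,0.25],[0,0,0]],[0.15,[0,0,0.1],[0,0,0]],[0.15,[0,0,0.04],[0,0,0]],[0.15,[0,0,0],[0,0,0]],[0.15,[0,0,0],[0,0,0]]]'

```text
t: 39.62
tool_pos: [0.5256, -0.148, 0.0593]
tool_rot: [-0.003, 3.14, -0.001]
contact_force: [0.3, -0.2, -0.2]
opening: 0.0192
grip_force: 34.3
```

>>> play_rows --series '[[0.15,[0,0,0.03],[0,0,0]],[0.15,[0,0,0.02],[0,0,0]],[0.15,[0,0,0],[0,0,0]]]'

```text
t: 40.0
tool_pos: [0.5257, -0.1479, 0.057]
tool_rot: [-0.004, 3.14, -0.0]
contact_force: [0.0, 0.2, 5.6]
opening: 0.0195
grip_force: 34.8
```

Seated. I'll release and go to the copper cup.

>>> play_rows --series '[[0.3,[0,0,0],[0,0,0]],[0.5,[0,0,0],[0,0,0]],[0.8,[0,0,0],[0,0,0]],[1,[0,0,-0.4],[0,0,0]],[1,[0,0,-0.8],[0,0,0]],[1,[0,0,-1],[0,0,0]],[1,[0.2,0.5,-0.6],[0,0,0]],[1,[0.3,1,0],[0,0,0]]]'

```text
t: 41.0
tool_pos: [0.5023, -0.0738, 0.2021]
tool_rot: [0.001, 3.133, -0.004]
contact_force: [0.7, 0.9, -0.5]
opening: 0.0854
grip_force: 0.0
```

>>> play_rows --series '[[1,[0.3,1,0],[0,0,0]],[1,[0.3,1,0],[0,0,0]],[1,[0.3,1,0],[0,0,0]],[1,[0.3,1,0],[0,0,0]],[1,[0,1,0],[0,0,0]],[1,[0,1,0],[0,0,0]],[1,[0,1,0],[0,0,0]],[1,[0,1,0],[0,0,0]]]'

```text
t: 42.0
tool_pos: [0.4392, 0.329, 0.198]
tool_rot: [-0.004, 3.139, 0.002]
contact_force: [0.3, 1.1, 0.5]
opening: 0.0855
grip_force: 0.0
```

>>> play_rows --series '[[1,[0,0.6,0],[0,0,0]],[1,[0,0.1,0],[0,0,0]],[1,[0,0,0],[0,0,0]],[1,[0,0,0],[0,0,0]],[1,[0,0,0],[0,0,0]]]'

```text
t: 42.62
tool_pos: [0.4392, 0.3611, 0.1963]
tool_rot: [-0.001, 3.141, -0.0]
contact_force: [-0.2, 0.5, 0.4]
opening: 0.0855
grip_force: 0.0
```

```bash
python3 loc.py copper .437 .358
```

```text
copper [0.4362 0.3571] 0.0002 0.0006 [277.0479 193.2249] tcp [0.4392 0.3613 0.1963] d [-0.003  -0.0041]
```

>>> play_rows --series '[[1,[0.06,-0.08,0],[0,0,0]],[1,[0,0,0.5],[0,0,0]],[1,[0,0,0.8],[0,0,0]],[1,[0,0,0.8],[0,0,0]],[1,[0,0,0.7],[0,0,0]],[1,[0,0,0.5],[0,0,0]],[1,[0,0,0.2],[0,0,0]],[1,[0,0,0],[0,0,0]]]'

```text
t: 43.68
tool_pos: [0.4358, 0.3577, 0.0209]
tool_rot: [0.003, -3.141, 0.001]
contact_force: [0.1, -0.5, 0.4]
opening: 0.0856
grip_force: 0.0
```

>>> play_rows --series '[[0.8,[0,0,0],[0,0,0]],[0.75,[0,0,0],[0,0,0]],[0.7,[0,0,0],[0,0,0]],[0.66,[0,0,0],[0,0,0]],[0.6,[0,0,0],[0,0,0]],[0.55,[0,0,0],[0,0,0]],[0.55,[0,0,0],[0,0,0]]]' --force 40

```text
t: 44.55
tool_pos: [0.4368, 0.3586, 0.0223]
tool_rot: [-0.004, 3.14, 0.002]
contact_force: [-0.5, 0.7, 5.7]
opening: 0.0579
grip_force: 43.5
```

```bash
python3 loc.py copper .4362 .357
```

```text
copper [0.4356 0.3575] 0.0008 0.002 [279.9724 313.5757] tcp [0.4368 0.3586 0.0223] d [-0.0012 -0.0011]
```

>>> play_rows --series '[[0.55,[0,0,-0.3],[0,0,0]],[0.55,[0,0,-0.9],[0,0,0]],[0.55,[0,0,-0.9],[0,0,0]],[0.55,[0,0,-0.9],[0,0,0]],[0.55,[-0.2,-0.5,0],[0,0,0]],[0.55,[-0.4,-0.8,0],[0,0,0]],[0.55,[-0.4,-0.8,0],[0,0,0]],[0.55,[-0.4,-0.8,0],[0,0,0]]]'

```text
t: 45.6
tool_pos: [0.5061, 0.2118, 0.171]
tool_rot: [0.004, -3.141, 0.0]
contact_force: [0.0, -0.5, -1.7]
opening: 0.0575
grip_force: 43.6
```

>>> play_rows --series '[[0.55,[-0.37,-0.8,0],[0,0,0]],[0.55,[0,-0.9,0],[0,0,0]],[0.55,[0,-0.9,0],[0,0,0]],[0.55,[0,-0.8,0],[0,0,0]],[0.55,[0,-0.7,0],[0,0,0]],[0.55,[0,-0.5,0],[0,0,0]],[0.55,[0,0,0],[0,0,0]],[0.55,[0,0,0],[0,0,0]]]'

```text
t: 46.6
tool_pos: [0.5249, -0.0163, 0.1709]
tool_rot: [0.004, -3.141, -0.001]
contact_force: [-0.1, -0.0, -2.6]
opening: 0.0578
grip_force: 43.6
```

>>> play_rows --series '[[0.55,[0,0,0],[0,0,0]],[0.55,[0,0,0],[0,0,0]]]'

```text
t: 46.85
tool_pos: [0.5253, -0.016, 0.1711]
tool_rot: [0.005, -3.141, -0.0]
contact_force: [0.4, 0.8, -0.6]
opening: 0.0577
grip_force: 43.6
```

```bash
python3 - <<'E'
from loc import *
o=ctrl.get_obs();p=o['tool_pos'];print(p,o['tool_rot'],o['opening'])
print(*[np.round(v,4) for v in circ('copper',p[:2],z=.093+p[2]-.0223)])
E
```

```text
[ 0.5252617  -0.01604317  0.17108129] [ 5.38446310e-03 -3.14146736e+00 -1.58019725e-04] 0.057712004619034904
[ 0.5242 -0.017 ] 0.0007 0.0021 [280.0788 313.7143]
```

>>> play_rows --series '[[0.55,[-0.016,-0.01,0.4],[0,0,0]],[0.55,[0,0,0.7],[0,0,0]],[0.55,[0,0,0.7],[0,0,0]],[0.55,[0,0,0.6],[0,0,0]],[0.55,[0,0,0.3],[0,0,0]],[0.55,[0,0,0.16],[0,0,0]],[0.55,[0,0,0.06],[0,0,0]],[0.55,[0,0,0],[0,0,0]]]'

```text
t: 47.9
tool_pos: [0.5269, -0.0174, 0.026]
tool_rot: [-0.003, 3.14, -0.0]
contact_force: [0.3, -0.2, -1.5]
opening: 0.0581
grip_force: 43.6
```

>>> play_rows --series '[[0.55,[0,0,0.03],[0,0,0]],[0.55,[0,0,0],[0,0,0]]]'

```text
t: 48.15
tool_pos: [0.5265, -0.0174, 0.0241]
tool_rot: [-0.003, 3.141, -0.0]
contact_force: [-0.1, 0.3, -1.5]
opening: 0.0582
grip_force: 43.6
```

```bash
python3 loc.py copper .525 -.0175
```

```text
copper [ 0.5269 -0.0184] 0.0006 0.0016 [279.9272 313.9576] tcp [ 0.5264 -0.0173  0.024 ] d [ 0.0005 -0.0011]
```

>>> play_rows --series '[[0.55,[0.016,0.008,0.02],[0,0,0]],[0.55,[0,0,0.02],[0,0,0]],[0.55,[0,0,0],[0,0,0]]]'

```text
t: 48.58
tool_pos: [0.5255, -0.0168, 0.0224]
tool_rot: [-0.004, 3.141, 0.0]
contact_force: [-3.3, 0.9, 5.1]
opening: 0.0579
grip_force: 44.0
```

>>> play_rows --series '[[0.78,[0,0,0],[0,0,0]],[1,[0,0,0],[0,0,0]],[1,[0,0,0],[0,0,0]],[1,[0,0,-0.5],[0,0,0]],[1,[0,0,-1],[0,0,0]],[1,[0,0,-1],[0,0,0]],[1,[0,0,-1],[0,0,0]],[1,[0,0,-0.5],[0,0,0]]]'

```text
t: 49.58
tool_pos: [0.5267, -0.0171, 0.2255]
tool_rot: [-0.004, 3.136, -0.002]
contact_force: [-0.0, -0.5, 0.7]
opening: 0.0851
grip_force: 0.0
```

>>> play_rows --series '[[1,[1,0,-0.5],[0,0,0]],[1,[1,0,0],[0,0,0]],[1,[0.4,0,0],[0,0,0]],[1,[0,0,0],[0,0,0]],[1,[0,0,0],[0,0,0]],[1,[0,0,0],[0,0,0]]]'

```text
t: 50.32
tool_pos: [0.4058, -0.0172, 0.2464]
tool_rot: [0.004, -3.141, -0.0]
contact_force: [-0.1, -0.5, 0.4]
opening: 0.0855
grip_force: 0.0
```

```bash
python3 - <<'E'
from loc import *
d,T=cam('wrist'); print(ctrl.get_obs()['tool_pos'])
for n,g,z in(('walnut',(.525,.113),.074),('beech',(.5255,-.1477),.074),('copper',(.525,-.0175),.093)):
    print(n,*[np.round(v,4) for v in circ(n,g,z=z,dt=(d,T))])
d2,_=cam('scene')
cv2.imwrite('pics/fin.png',np.hstack([cv2.resize(d['color'][100:380,90:430],(486,400)),cv2.resize(d2['color'][160:330,130:350],(300,232),interpolation=2) if 0 else cv2.resize(d2['color'][170:300,175:340],(314,400),interpolation=2)]))
E
```

```text
[ 0.40578195 -0.01714767  0.24634366]
walnut [0.5237 0.1114] 0.0024 0.0106 [379.8845 268.5021]
beech [ 0.5249 -0.1475] 0.0025 0.0096 [180.4407 268.9781]
copper [ 0.5245 -0.018 ] 0.0003 0.0013 [280.1395 276.732 ]
```

View pics/fin.png

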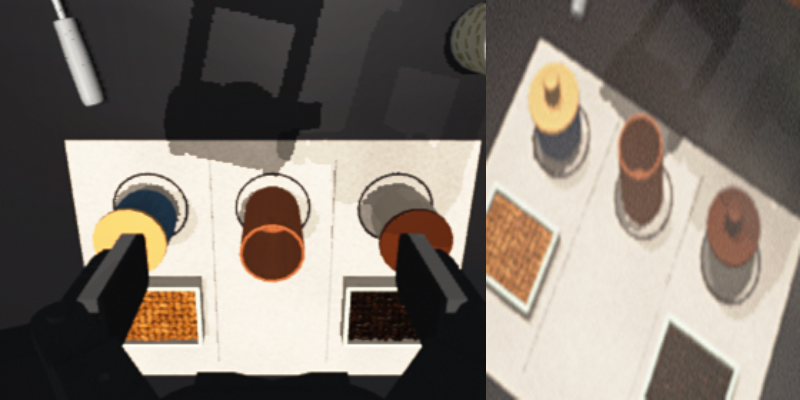

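All three stand centred on their rings and both lids sit flat. Beech is on blue in front of the light tray, walnut on white in front of the dark tray, and copper is in the middle. The spoon and jar haven't moved, so I'll hand in.

```bash
python3 -c "
from station import ctrl
print(ctrl.finish_job())"
```

```text
the job is handed in; nothing more can be done
None
```

The tasting sheet is set as asked and handed in at about 50 s: each cup is lidded on its ring, the copper rinse cup is in the middle, and all are within about 2 mm of centre by the last camera check (no verdict was returned).

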